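# Seat a brass blank in the square corner of the marking-out block and lock it

### The job

The polished brass blank lies loose on the marking-out block. Take the push stick out of its stand and gently nudge the blank with it into the square corner until it bears firmly on the back rail and on the end stop's bar at the same time; then turn the cam lever until it grips the blank against both, and stand the stick upright in its stand again. Only the stick and the cam may press on the blank and never hard (more than 10 N of the stick marks its edge), the fingers must not touch it, and the other tools stay where they lie.

Things in the scene. Friction and masses are not known exactly. Their poses are not given: they have to be found in the camera images.
- block: aluminium marking-out block, fixed, 150 (x) x 190 (y) x 15 mm; origin at the centre of its underside, z up, flat top at z = 15 mm; x points roughly away from the robot, y left. A steel back rail stands on its far side, working face at x = +50 mm; on its left, at a right angle, the bar of an adjustable end stop, face at y = 42 to 62 mm; both 10 mm high. Cam lever at the near left; the rest of the top is bare
- back_rail: steel bar 16 x 130 x 10 mm, long in the block's y, fixed on the block's top; origin at the centre of its underside, axes as the block's; its working face is its -x side, 8 mm from the origin. It spans y = -80 to +50 mm of the block
- end_stop: steel guide block 52 x 15 x 12 mm with a knurled screw, fixed at the block's left; origin at the centre of its underside, axes as the block's. It carries on two pins a clamped steel stop bar 52 (x) x 12 (y) x 10 mm, whose working face (-y side) stands 24.5 to 44.5 mm to -y of this origin: set anew each time and not reported here, so it must be felt (or seen). Bar: x = -12 to +40 mm of the block
- blank: loose brass plate 50 (x) x 70 (y) x 5 mm, about 0.14 kg, lying on the block right of its place and short of the rail, turned up to 0.2 rad; origin at the centre of its underside, axes roughly as the block's. Home, its +x edge lies on the rail (origin at x = 25 mm of the block) and its +y edge on the stop bar (origin at y = 7 to 27 mm). Its near right (-x, -y) corner is clipped at 45 degrees
- blank_corner (a point): the (+x, +y) corner of the blank at its underside, (25, 35, 0) mm in its frame; home, it is at x = 50 mm of the block
- cam_lever: steel eccentric cam with a lever, turning about an upright screw at (-19.7, 36) mm of the block; origin on this axis at the block's top, z up. Own frame: the lever points along 150 degrees (from x towards y), a round bar 10 mm thick ending 58 mm from the axis, 1 to 12 mm above the block's top; the cam is a 24 mm disc, 8.5 mm high, centred 10 mm from the axis along -150 degrees
- lever_end (a point): point on the lever's centre line 56 mm from the cam's turning axis, 6 mm above the block's top. The lever turns stiffly (about 2 N here) and stays where it is left; once the cam meets the blank the push rises steeply: about 4 to 6 N here is a good grip, 10 N too much
- push_stick: upright hand tool 83 mm long, 0.05 kg; origin at the centre of its foot, z along it to the handle. From 0 to 18 mm a white round nylon nose of 12 mm diameter for pushing, to 22 mm a brass ring, from 22 to 80 mm a square wooden handle 16 x 16 mm, sides along its x and y, a small knob on top. It starts upright in the stand, its foot 10 mm above the table
- stick_tip (a point): centre of the foot (lower end) of the push stick
- stand: dark wooden foot, fixed, 66 x 66 x 24 mm with one round hole of 16 mm diameter, 14 mm deep, in the middle of its top (edge broken 2 mm); origin at the centre of its underside
- stand_hole (a point): centre of the bottom of the stand's hole, 10 mm above the table; the stick's foot rests here
- lacquer_box: bystander: flat dark lacquered box 67 x 97 x 26 mm beyond the right side of the block
- scriber: bystander: thin steel scriber 120 mm long, lying near the block's front
- eraser: bystander: worn eraser 18 x 34 x 11 mm
- dividers: bystander: steel dividers 40 x 135 x 10 mm, lying in front
- punch_6: bystander: steel punch 105 mm long, 8 mm thick, right of the stand
- bamboo_cup: bystander: bamboo cup, 54 mm wide, 65 mm high, behind the stand
- clip (a point): middle of the clipped corner's 17 mm long flat, at half the blank's thickness, (-19, -29, 2.5) mm in the blank's frame; the clip takes 12 mm off each edge. A push square on this flat, towards +x +y, bears on rail and stop together: 4 to 7 N seats the blank (over 1 N on each), over 10 N marks it. Come in askew, it can jam: square it on the rail first
- cam_axis (a point): the cam's turning axis at the block's top; axes as the block's. The cam lever's frame starts turned 0 to 0.3 rad counterclockwise (from above) from these: open, the cam 14 mm or more clear. Turned counterclockwise to about 1.9 rad it meets the near (-x) edge of a blank on the rail, presses it on the rail and draws it towards the stop; limit 2.35 rad
There are look-alikes about, which are no part of the job. Leave any purple or turquoise look-alike of the stand alone.

How it is judged (in metres and radians):
On the way, in this order (a step that is already met when the one before it is completed fails the run):
1. the blank, pushed by the stick, bears firmly on the back rail and the end stop at once (contact force between push_stick and blank above 0.5 N and contact force between blank and back_rail above 1 N and contact force between blank and end_stop above 1 N), for 0.4 s.
2. the cam grips the blank, which is still home (contact force between cam_lever and blank above 1 N and contact force between blank and back_rail above 1 N and contact force between blank and end_stop above 0.2 N and x of blank_corner in the frame of block above 0.0485 m), for 0.2 s.
At the end, for the whole second after the job is handed in: The cam holds the blank flat in the corner, pressing over 1 N, and it touches rail (within 1.5 mm all along, over 1 N) and stop bar (over 0.2 N), square within 0.02 rad; the stick stands in the stand hole (foot within 5 mm of centre, 4 mm of bottom, under 0.2 rad); all at rest (all of step 2 and angle between the x axis of blank and the x axis of block, either way round below 0.02 rad and z of blank_corner in the frame of block below 0.017 m and horizontal distance between stick_tip and stand_hole below 0.005 m and z of stick_tip in the frame of stand_hole below 0.004 m and angle between push_stick's own z axis and vertical below 0.2 rad and linear speed of blank below 0.01 m/s and linear speed of push_stick below 0.02 m/s).
It fails at once if the stick pushes the blank with more than 10 N (contact force between push_stick and blank above 10 N).
It fails at once if the cam presses the blank with more than 30 N (contact force between cam_lever and blank above 30 N).
It fails at once if the fingers touch the blank (contact force between the fingers and blank above 0.5 N).
It fails at once if a bystander is moved more than 20 mm (distance of any of lacquer_box, scriber, eraser, dividers, punch_6, bamboo_cup from where it was at the start of the episode above 0.02 m).
It also fails if it takes over 72 s, if anything falls off the work surface, if the arm or the gripper's body presses on something with over 40 N, if the wrist force passes 120 N, or if a joint passes its speed limit or range.

### The arm

A 6-joint arm with a two-finger parallel gripper is mounted at the origin on a cart in front of the work surface, level with it; the furniture and walls round the work are solid. World frame = base frame: x ahead of the robot, y to its left, z up, the work surface at z = 0. Lengths are in mm, angles in rad, forces in N, time in s.
With the tool pointing down it reaches from about 275 to 875 mm from the base axis. Payload 12.5 kg.
Tool frame: the origin (TCP) lies at the very end of the fingers, on their centre line; the grasp point (between the pads) lies 19 mm behind it; z points along the fingers, x is the direction in which the jaws open and shut, and the axes are right-handed (so a half turn about z gives the same grasp; the last joint's range is limited). The gripper opens to 85 mm and grips with 20 to 120 N. Pads are 22 mm wide; open, the fingers measure 114 mm over their backs; the gripper's body (76 mm by 85 mm) begins 54 mm behind the grasp point. The pads swing forward as they close: fully open they stand 13 mm farther back than shut.
Start: joints at [-1.345, 0.351, 1.652, -0, 1.139, -0.085], TCP at [168.22, -523.628, 231.29] pointing down, gripper open.
Joint ranges: [-2.75, 2.75], [-0.79, 2.1], [0.01, 2.65], [-1.57, 4.71], [0.07, 3.14], [-2.87, 2.87]. Speed limits (rad/s): [2.22, 2.22, 2.79, 3.14, 3.14, 3.14].

### API

Orientations are given as a unit quaternion [x, y, z, w].
In Python, from plant import robot, snapshot gives the robot as it stands. The module is installed in compiled form; this text tells all that it offers.
- The arm moves only by the tool carry_out, never from a script. Its arguments are lists of equal length, an entry for each row: "delta_pos": the shift along the world's x, y, z in m, a list of three; "delta_rot": the turn, a rotation vector about the world's x, y, z in degrees, a list of three; "claw": the finger opening in m, from 0 to 0.0854. In form: {"delta_pos": [[tx, ty, tz], ...], "delta_rot": [[wx, wy, wz], ...], "claw": [claw, ...]}. A call has 1 to 12 rows; each row is the pose to reach, as a shift and turn from the pose commanded when the call began; what a row does not reach only later rows make up. A row lasts 1/8 s, in which the tool goes at most 62.5 mm and 10.7 degrees, less where a joint would pass 70% of its speed; a pose out of reach is approached as far as the arm can. A call with a gripper value outside its range is refused whole. The fingers move at their own pace and stop on an object; "grip_force" is the grip in N (left out, the last holds). Time passes only in rows, so rows that repeat a pose let the fingers close. It gives the time, the measured TCP pose, the force and the opening at its end, in the units of the state.
- robot.state(): the state, without advancing time (a new reading comes with each control period).
- snapshot(name): name is "scene" or "top" or "wrist"; returns a dict with "img" (384x512x3 uint8, red, green, blue), "fx", "fy", "cx", "cy" (pixels), "pose" (4x4, takes a point from camera to world coordinates); the wrist camera has in their place "T_tool_cam" (4x4, takes a point from camera to tool coordinates, whose origin is the TCP and whose axes are the tool frame's). Camera axes: x right, y down, z forward; pixel columns grow to the right and rows downward; lengths in mm; the calibration is good to about 2 mm. A picture is of the moment at which its call begins: read the wrist's pose just before it. There is no depth.
- robot.finish_job(): hands the job in, once; it reports no verdict.
The state is a dict: "clock": time; "joint_pos": joint angles; "joint_vel": joint speeds; "tau": joint torques, N m; "ee_pos": TCP position; "eef_rot": TCP orientation; "contact_force": force on the tool from outside, world axes, zero at the start; "torque": the same for the moment, N m; "opening": finger opening in mm.
Only numpy, scipy, OpenCV 4.12 (cv2) and the standard library are available. Lean on these libraries where they do the work, as an engineer would, in place of code of your own. Each camera call takes 0.05 s, during which the arm holds its last target. There are 200 camera calls.

## Working session

There is one attempt and no reset: what is moved stays moved. The work goes in short steps, Python scripts to look and compute and a tool call to move; the robot and the scene stay as the last step left them, time stands still between calls to the robot, and variables do not carry over. Pictures are saved under pics/ and viewed, about 8 in all and at most 12, crops included, and the job is handed in when it is done.

Besides the shell and the picture viewer there is one more tool, called after "Call:" in YAML: its name, and indented under it one key for each argument. carry_out: Moves the arm, as the interface text tells. Its arguments: {"type":"object","properties":{"delta_pos":{"type":"array","items":{"type":"array","items":{"type":"number"}}},"delta_rot":{"type":"array","items":{"type":"array","items":{"type":"number"}}},"claw":{"type":"array","items":{"type":"number"}},"grip_force":{"type":"number"}},"required":["delta_pos","delta_rot","claw"]}

```bash
mkdir -p pics; cat > h.py <<'E'
import numpy as np, cv2
from plant import robot, snapshot
from scipy.spatial.transform import Rotation as R
def snap(name, fn=None):
    st=robot.state(); s=snapshot(name); s=dict(s)
    if 'T_tool_cam' in s:
        T=np.eye(4); T[:3,:3]=R.from_quat(st['eef_rot']).as_matrix(); T[:3,3]=st['ee_pos']; s['pose']=T@np.array(s['T_tool_cam'])
    if fn: cv2.imwrite('pics/'+fn,s['img'][:,:,::-1])
    np.savez('last_%s.npz'%name,**{k:np.array(v) for k,v in s.items()})
    return s
def load(name): return dict(np.load('last_%s.npz'%name))
def w2p(s,P):
    P=np.atleast_2d(P).astype(float); T=np.linalg.inv(s['pose']); c=P@T[:3,:3].T+T[:3,3]
    return np.c_[s['fx']*c[:,0]/c[:,2]+s['cx'], s['fy']*c[:,1]/c[:,2]+s['cy']]
def p2w(s,uv,z):
    uv=np.atleast_2d(uv).astype(float); d=np.c_[(uv[:,0]-s['cx'])/s['fx'],(uv[:,1]-s['cy'])/s['fy'],np.ones(len(uv))]@s['pose'][:3,:3].T
    o=s['pose'][:3,3]; return o+d*((z-o[2])/d[:,2])[:,None]
E
python3 - <<'E'
from h import *
a=snap('top','top0.png'); b=snap('scene','scene0.png')
for s in (a,b): print(s['fx'],s['cx'],s['cy'],np.round(s['pose'],3).tolist())
print(robot.state())
big=cv2.resize(a['img'],(800,600),interpolation=cv2.INTER_CUBIC); cv2.imwrite('pics/top0b.png',big[:,:,::-1])
E
```

```text
447.1370488934555 253.47498110406093 192.5701845856509 [[0.038, -0.978, 0.205, 222.778], [-0.999, -0.038, 0.005, -147.602], [0.003, -0.205, -0.979, 1438.284], [0.0, 0.0, 0.0, 1.0]]
390.8422716601193 253.27005393469767 192.58348036637054 [[0.571, -0.334, 0.75, -214.7], [-0.821, -0.22, 0.526, -640.746], [-0.01, -0.917, -0.4, 431.556], [0.0, 0.0, 0.0, 1.0]]
{'clock': 0.1, 'joint_pos': array([-1.34461027e+00,  3.51225167e-01,  1.65232829e+00,  6.34715861e-06,
        1.13910057e+00, -8.45742775e-02]), 'joint_vel': array([-0.00033066, -0.00236934, -0.00113562, -0.00209648,  0.00151377,
        0.00039647]), 'tau': array([ 6.66880260e-04, -5.06833076e+01, -2.91876537e+01, -9.11040843e-05,
        2.66515250e-03, -7.35922640e-06]), 'ee_pos': array([ 168.15579672, -523.36529241,  230.80089576]), 'eef_rot': array([ 8.08016010e-01, -5.89160289e-01, -3.98971390e-04, -3.49940807e-04]), 'contact_force': array([-1.0557012 ,  0.28720746,  0.3720957 ]), 'torque': array([0.02619409, 0.04795202, 0.04144444]), 'opening': 85.04161711282359}
```

View pics/top0b.png

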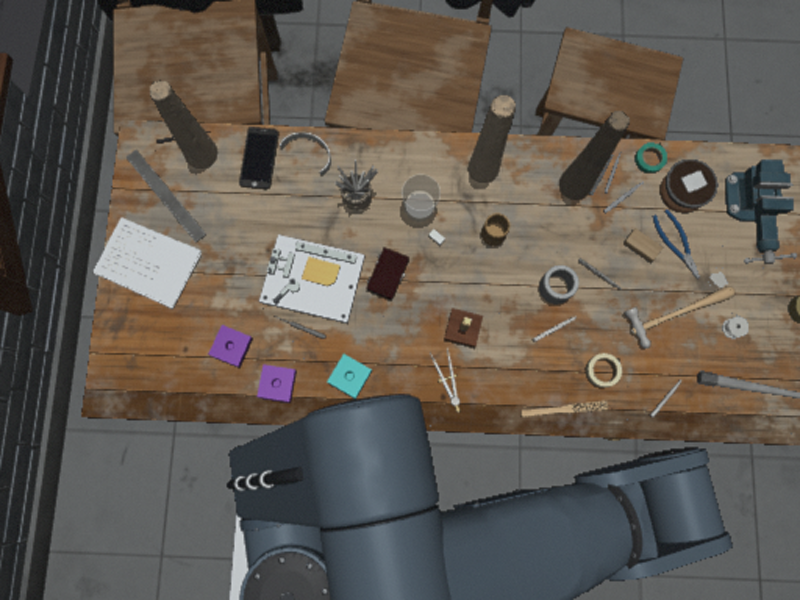

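View pics/scene0.png

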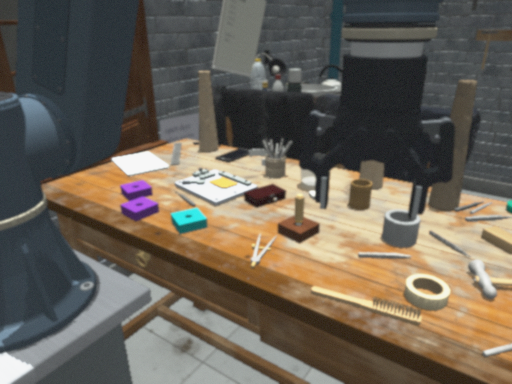

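The top view shows the block at about (312,280), the blank at (322,271), the stand with the stick at (464,327), and the box to the right of the block. Next I'll work out coarse positions.

```bash
python3 - <<'E'
from h import *
s=load('top')
k=512/800
for n,uv,z in [('blkFL',(276,236),15),('blkFR',(367,250),15),('blkNR',(347,322),15),('blkNL',(260,303),15),('blank',(322,271),20),('standFL',(454,308),24),('FR',(483,316),24),('NR',(473,346),24),('NL',(446,338),24),('knob',(466,322),93),('box',(388,273),26),('dividers',(447,380),5),('cup',(495,230),30),('punch',(554,328),4),('scriber',(302,327),3)]:
    print(n,np.round(p2w(s,np.array(uv)*k,z)[0],0))
st=robot.state(); sn=snapshot('wrist'); print(np.round(sn['T_tool_cam'],3).tolist(),sn['fx'],sn['cx'],sn['cy'])
print(R.from_quat(st['eef_rot']).as_matrix().round(3))
E
```

```text
blkFL [652. 120.  15.]
blkFR [628. -75.  15.]
blkNR [472. -41.  15.]
blkNL [506. 142.  15.]
blank [578.  17.  20.]
standFL [ 509. -260.   24.]
FR [ 494. -320.   24.]
NR [ 431. -301.   24.]
NL [ 446. -245.   24.]
knob [ 468. -279.   93.]
box [ 577. -121.   26.]
dividers [ 362. -251.    5.]
cup [ 678. -343.   30.]
punch [ 478. -471.    4.]
scriber [460.  53.   3.]
[[1.0, -0.0, -0.001, -0.258], [0.0, 0.951, 0.31, -79.994], [0.0, -0.31, 0.951, -142.539], [0.0, 0.0, 0.0, 1.0]] 277.60227802633807 255.97216099828728 196.2327772036257
[[ 0.306 -0.952 -0.   ]
 [-0.952 -0.306  0.001]
 [-0.001 -0.    -1.   ]]
```

Call:
carry_out:
  delta_pos:
    - [0.28, 0.243, -0.03]
    - [0.28, 0.243, -0.03]
    - [0.28, 0.243, -0.03]
    - [0.28, 0.243, -0.03]
    - [0.28, 0.243, -0.03]
    - [0.28, 0.243, -0.03]
    - [0.28, 0.243, -0.03]
    - [0.28, 0.243, -0.03]
    - [0.28, 0.243, -0.03]
    - [0.28, 0.243, -0.03]
  delta_rot:
    - [0, 0, -32]
    - [0, 0, -32]
    - [0, 0, -32]
    - [0, 0, -32]
    - [0, 0, -32]
    - [0, 0, -32]
    - [0, 0, -32]
    - [0, 0, -32]
    - [0, 0, -32]
    - [0, 0, -32]
  claw: [0.085, 0.085, 0.085, 0.085, 0.085, 0.085, 0.085, 0.085, 0.085, 0.085]

```text
clock: 1.4
ee_pos: [447.4, -281.6, 201.4]
eef_rot: [-0.614, 0.79, -0.0, -0.0]
contact_force: [-0.6, -0.2, -0.7]
opening: 84.8
```

```bash
python3 - <<'E'
from h import *
s=snap('wrist'); np.savez('stand.npz',**s); cv2.imwrite('pics/stand1.png',cv2.resize(s['img'],(800,600),interpolation=cv2.INTER_CUBIC)[:,:,::-1])
st=robot.state(); print(st['ee_pos'],st['contact_force'],st['opening'],np.degrees(R.from_quat(st['eef_rot']).as_euler('xyz')),st['joint_pos'],st['clock'])
E
```

```text
[ 447.55264702 -281.47865044  201.41503895] [-0.29432845  0.06678901  0.19519695] 84.66839658373547 [-1.79994985e+02 -6.31234057e-03 -1.04284649e+02] [-6.49449290e-01  3.46398207e-01  1.73853261e+00 -7.73779877e-05
  1.05653830e+00  1.17069925e+00] 1.45
```

View pics/stand1.png

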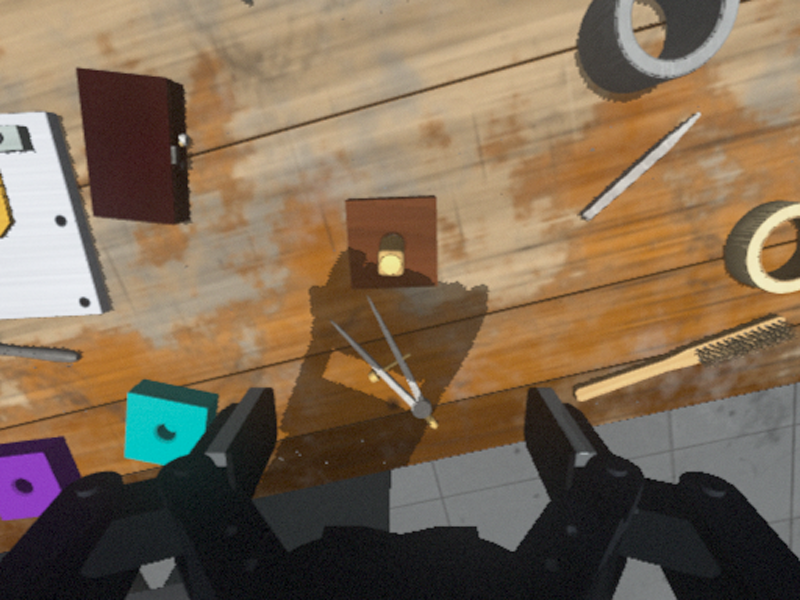

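Call:
carry_out:
  delta_pos:
    - [0.07, 0.295, -0.03]
    - [0.07, 0.295, -0.03]
    - [0.07, 0.295, -0.03]
    - [0.07, 0.295, -0.03]
    - [0.07, 0.295, -0.03]
    - [0.07, 0.295, -0.03]
    - [0.07, 0.295, -0.03]
    - [0.07, 0.295, -0.03]
    - [0.07, 0.295, -0.03]
  delta_rot:
    - [0, 0, 0]
    - [0, 0, 0]
    - [0, 0, 0]
    - [0, 0, 0]
    - [0, 0, 0]
    - [0, 0, 0]
    - [0, 0, 0]
    - [0, 0, 0]
    - [0, 0, 0]
  claw: [0.085, 0.085, 0.085, 0.085, 0.085, 0.085, 0.085, 0.085, 0.085]

```text
clock: 2.58
ee_pos: [518.2, 13.4, 171.5]
eef_rot: [-0.614, 0.79, -0.0, 0.0]
contact_force: [0.4, -0.1, -0.1]
opening: 84.8
```

```bash
python3 - <<'E'
from h import *
s=snap('wrist'); np.savez('block.npz',**s); cv2.imwrite('pics/block1.png',cv2.resize(s['img'],(800,600),interpolation=cv2.INTER_CUBIC)[:,:,::-1])
st=robot.state(); print(st['ee_pos'],st['contact_force'],st['opening'],np.degrees(R.from_quat(st['eef_rot']).as_euler('xyz')),st['joint_pos'],st['clock'])
E
```

```text
[518.19759222  13.54338893 171.42432333] [ 0.08348372  0.2179757  -0.56004719] 84.92628186587957 [-1.79988236e+02  9.98304630e-05 -1.04269394e+02] [-6.36760615e-02  3.67170098e-01  1.79304452e+00 -4.34690281e-05
  9.81175917e-01  1.75619234e+00] 2.625
```

View pics/block1.png

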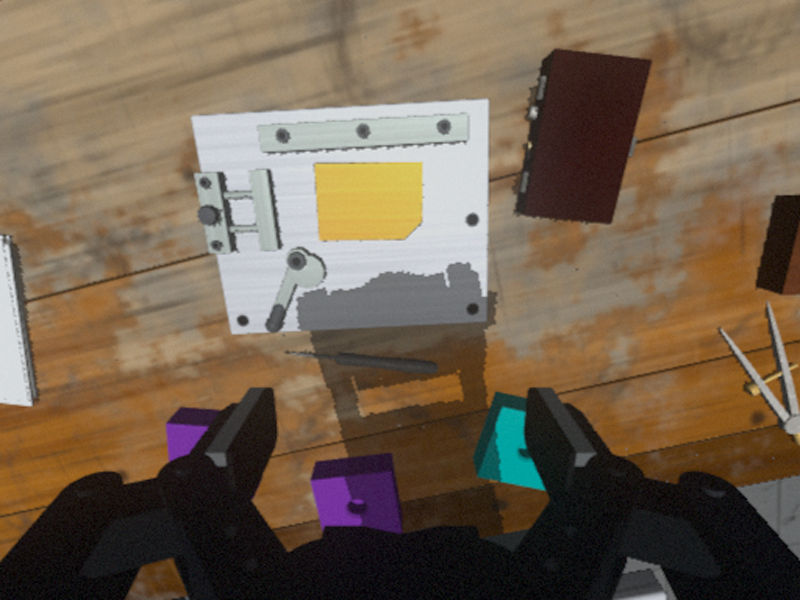

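The stand's top corners are at about (346,199), (436,196), (437,286) and (351,287), with the knob at (391,264). In the block view, its corners are FL(192,116), FR(489,99) and NL(232,333), the blank spans (315,163)–(422,240), the cam axis is at (297,261) and the lever end at (276,322). I'll fit poses to these.

```bash
cat > fit.py <<'E'
from h import *
from scipy.optimize import least_squares
k=512/800
def fit(s,pts,uv,x0):
    pts=np.array(pts,float); uv=np.array(uv,float)*k
    def f(p):
        c,n=np.cos(p[2]),np.sin(p[2]); 
        W=np.c_[p[0]+c*pts[:,0]-n*pts[:,1],p[1]+n*pts[:,0]+c*pts[:,1],pts[:,2]]
        return (w2p(s,W)-uv).ravel()
    r=least_squares(f,x0,loss='soft_l1'); return r.x,np.abs(r.fun).reshape(-1,2).round(1).tolist()
E
python3 - <<'E'
from fit import *
a=dict(np.load('stand.npz')); b=dict(np.load('block.npz'))
st,e=fit(a,[(33,33,24),(33,-33,24),(-33,-33,24),(-33,33,24)],[(346,199),(436,196),(437,286),(351,287)],[470,-280,-.24]); print('stand',st.round(3),e)
h=50
kn=p2w(a,np.array([391,264])*k,93); print('knob',kn)
# handle top shoulder corners z=90 
print('handle top px pred', (w2p(a,[st[0],st[1],90])/k).round(1))
B,e=fit(b,[(75,95,15),(75,-95,15),(-75,95,15),(50,50,25),(66,-80,25),(66,50,25),(50,-80,25)],[(192,116),(489,99),(232,333),(260,153),(468,114),(259,126),(468,141)],[555,20,-.2]); print('block',B.round(3),e)
np.save('B.npy',B); np.save('S.npy',st)
c,n=np.cos(B[2]),np.sin(B[2])
def tob(uv,z):
    w=p2w(b,np.array(uv)*k,z)[:,:2]-B[:2]; return w@np.array([[c,-n],[n,c]])
print('blank FL FR clipR clipN NL',tob([(315,163),(422,163),(422,224),(406,241),(321,241)],20).round(1).tolist())
print('axis,levend',tob([(297,259)],27).round(1),tob([(275,324)],24).round(1))
print('bar face px',tob([(271,170),(281,249),(253,170)],25).round(1).tolist())
crop=cv2.resize(b['img'][55:220,115:320],None,fx=3.6,fy=3.6,interpolation=cv2.INTER_CUBIC)
c2=cv2.resize(a['img'][120:190,210:290],(600,525),interpolation=cv2.INTER_CUBIC)
cv2.imwrite('pics/crop.png',crop[:,:,::-1]); cv2.imwrite('pics/cropS.png',c2[:,:,::-1])
E
```

```text
stand [ 4.72936e+02 -2.81795e+02 -2.24000e-01] [[0.5, 0.1], [0.7, 0.2], [0.0, 0.4], [0.2, 0.3]]
knob [[ 472.56525265 -281.92482138   93.        ]]
handle top px pred [[390.7 262.4]]
block [ 5.65354e+02  3.75510e+01 -1.97000e-01] [[1.4, 0.1], [0.7, 0.3], [0.7, 1.6], [1.0, 0.1], [0.4, 0.2], [0.9, 0.2], [0.4, 0.3]]
blank FL FR clipR clipN NL [[42.5, 18.0], [38.8, -50.7], [-0.0, -49.3], [-10.9, -38.0], [-7.8, 19.7]]
axis,levend [[-17.9  35.8]] [[-64.5  58.1]]
bar face px [[39.7, 45.5], [-11.0, 46.1], [40.3, 56.9]]
```

View pics/cropS.png

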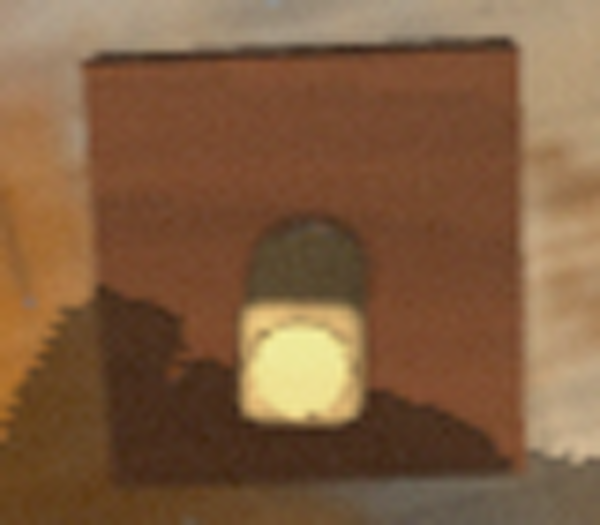

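View pics/crop.png

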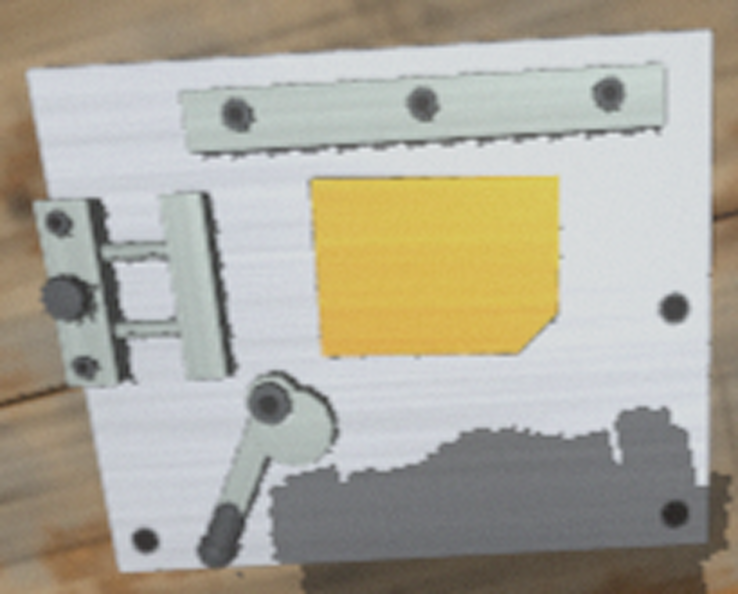

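The stick handle is square to the tool's current yaw (about -14°). In block coordinates the stop face is at y≈46, and the blank's FL corner is at (42,18) with yaw about -0.05. Now I'll fetch the stick.

Call:
carry_out:
  delta_pos:
    - [-0.0455, -0.295, -0.02]
    - [-0.0455, -0.295, -0.02]
    - [-0.0455, -0.295, -0.02]
    - [-0.0455, -0.295, -0.02]
    - [-0.0455, -0.295, -0.02]
    - [-0.0455, -0.295, -0.02]
    - [-0.0455, -0.295, -0.02]
    - [-0.0455, -0.295, -0.02]
    - [-0.0455, -0.295, -0.05]
    - [-0.0455, -0.295, -0.09]
    - [-0.0455, -0.295, -0.123]
    - [-0.0455, -0.295, -0.123]
  delta_rot:
    - [0, 0, 0]
    - [0, 0, 0]
    - [0, 0, 0]
    - [0, 0, 0]
    - [0, 0, 0]
    - [0, 0, 0]
    - [0, 0, 0]
    - [0, 0, 0]
    - [0, 0, 0]
    - [0, 0, 0]
    - [0, 0, 0]
    - [0, 0, 0]
  claw: [0.085, 0.085, 0.085, 0.085, 0.085, 0.085, 0.085, 0.085, 0.085, 0.085, 0.085, 0.085]

```text
clock: 4.12
ee_pos: [471.9, -279.0, 46.7]
eef_rot: [-0.615, 0.789, 0.002, -0.001]
contact_force: [0.5, -0.2, -0.1]
opening: 84.6
```

Call:
carry_out:
  delta_pos:
    - [0, 0, 0]
    - [0, 0, 0]
    - [0, 0, 0]
    - [0, 0, 0]
    - [0, 0, 0]
    - [0, 0, 0]
    - [0, 0, 0]
    - [0, 0, 0]
  delta_rot:
    - [0, 0, 0]
    - [0, 0, 0]
    - [0, 0, 0]
    - [0, 0, 0]
    - [0, 0, 0]
    - [0, 0, 0]
    - [0, 0, 0]
    - [0, 0, 0]
  claw: [0.05, 0.02, 0.01, 0.005, 0.005, 0.005, 0.005, 0.005]
  grip_force: 60

```text
clock: 5.12
ee_pos: [473.0, -280.8, 48.8]
eef_rot: [-0.614, 0.789, -0.0, 0.0]
contact_force: [-0.2, 0.5, 6.1]
opening: 15.3
```

```bash
python3 - <<'E'
from h import *
s=snap('wrist','grip1.png')
st=robot.state(); print(st['ee_pos'],st['contact_force'],st['torque'],st['opening'],np.degrees(R.from_quat(st['eef_rot']).as_euler('xyz')),st['clock'])
E
```

```text
[ 473.01130832 -280.84283653   48.84361691] [-0.15512873  1.25999855  6.30554523] [0.15888917 0.17026822 0.03390703] 15.556017857080482 [-1.79956363e+02 -1.53834150e-02 -1.04196281e+02] 5.175
```

Call:
carry_out:
  delta_pos:
    - [0, 0, 0.03]
    - [0, 0, 0.06]
    - [0.065, 0.307, 0.06]
    - [0.065, 0.307, 0.06]
    - [0.065, 0.307, 0.06]
    - [0.065, 0.307, 0.06]
    - [0.065, 0.307, 0.06]
    - [0.065, 0.307, 0.06]
    - [0.065, 0.307, 0.06]
    - [0.065, 0.307, 0.06]
    - [0.065, 0.307, 0.06]
  delta_rot:
    - [0, 0, 0]
    - [0, 0, 0]
    - [0, 0, 0]
    - [0, 0, 0]
    - [0, 0, 0]
    - [0, 0, 0]
    - [0, 0, 0]
    - [0, 0, 0]
    - [0, 0, 0]
    - [0, 0, 0]
    - [0, 0, 0]
  claw: [0.005, 0.005, 0.005, 0.005, 0.005, 0.005, 0.005, 0.005, 0.005, 0.005, 0.005]
  grip_force: 90

```text
clock: 6.55
ee_pos: [537.6, 25.3, 108.3]
eef_rot: [-0.614, 0.79, 0.0, -0.0]
contact_force: [0.4, -0.9, -0.5]
opening: 14.9
```

```bash
cat > fr.py <<'E'
from h import *
import sys
n=int(sys.argv[1]) if len(sys.argv)>1 else 4
F=[];P=[];M=[]
for i in range(n):
    st=robot.state(); F.append(st['contact_force']); P.append(st['ee_pos']); M.append(st['torque'])
    if i<n-1: snapshot('wrist')
F=np.array(F);B=np.load('B.npy');c,q=np.cos(B[2]),np.sin(B[2]); Rb=np.array([[c,-q],[q,c]])
print('F',F.mean(0).round(2),'sd',F.std(0).round(2),'M',np.mean(M,0).round(3)); p=np.mean(P,0); print('pos',p.round(2),'block',((p[:2]-B[:2])@Rb).round(2),'Fblock',(F.mean(0)[:2]@Rb).round(2),'open',st['opening'].round(1),'t',st['clock'])
E
python3 fr.py 6
python3 - <<'E'
from h import *
s=snap('wrist'); im=cv2.resize(s['img'],(800,600),interpolation=cv2.INTER_CUBIC); cv2.imwrite('pics/carry.png',im[:,:,::-1])
E
```

```text
F [ 0.11  0.14 -0.44] sd [0.49 0.56 0.48] M [ 0.005 -0.028  0.002]Traceback (most recent call last):
  File "fr.py", line 9, in <module>
    print('F',F.mean(0).round(2),'sd',F.std(0).round(2),'M',np.mean(M,0).round(3)); p=np.mean(P,0); print('pos',p.round(2),'block',((p[:2]-B[:2])@Rb).round(2),'Fblock',(F.mean(0)[:2]@Rb).round(2),'open',st['opening'].round(1),'t',st['clock'])
                                                                                                                                                                                                           ^^^^^^^^^^^^^^^^^^^
AttributeError: 'float' object has no attribute 'round'
```

View pics/carry.png

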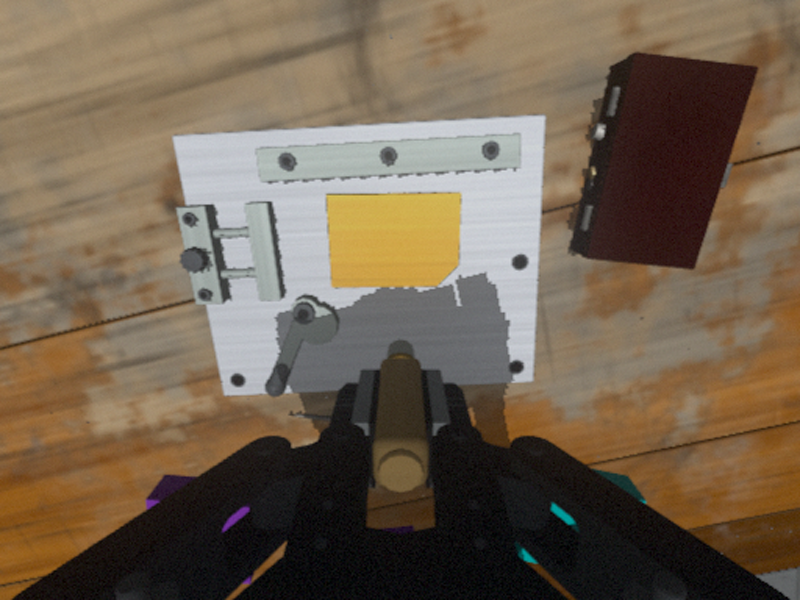

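The stick is gripped upright and the blank is undisturbed. Next I'll lower the stick behind the blank's near edge and push it squarely toward the rail.

Call:
carry_out:
  delta_pos:
    - [0, 0, -0.03]
    - [0, 0, -0.053]
    - [0, 0, -0.053]
    - [0, 0, -0.053]
  delta_rot:
    - [0, 0, 0]
    - [0, 0, 0]
    - [0, 0, 0]
    - [0, 0, 0]
  claw: [0.005, 0.005, 0.005, 0.005]

```text
clock: 7.35
ee_pos: [537.7, 26.4, 55.3]
eef_rot: [-0.614, 0.789, 0.0, -0.0]
contact_force: [-0.3, -1.0, 0.1]
opening: 14.9
```

```bash
sed -i "s/st\['opening'\].round(1)/round(st['opening'],1)/" fr.py; python3 fr.py 4
```

```text
F [ 0.08 -0.64 -0.36] sd [0.59 0.41 0.32] M [ 0.013 -0.001  0.012]
pos [537.78  26.37  55.46] block [-24.85 -16.36] Fblock [ 0.2  -0.61] open 15.5 t 7.5
```

Call:
carry_out:
  delta_pos:
    - [0.0025, -0.0005, 0]
    - [0.005, -0.001, 0]
    - [0.0075, -0.0015, 0]
    - [0.0088, -0.0018, 0]
    - [0.0098, -0.002, 0]
    - [0.0108, -0.0022, 0]
    - [0.0118, -0.0024, 0]
    - [0.0128, -0.0026, 0]
    - [0.0137, -0.0027, 0]
    - [0.0147, -0.0029, 0]
    - [0.0157, -0.0031, 0]
    - [0.0157, -0.0031, 0]
  delta_rot:
    - [0, 0, 0]
    - [0, 0, 0]
    - [0, 0, 0]
    - [0, 0, 0]
    - [0, 0, 0]
    - [0, 0, 0]
    - [0, 0, 0]
    - [0, 0, 0]
    - [0, 0, 0]
    - [0, 0, 0]
    - [0, 0, 0]
    - [0, 0, 0]
  claw: [0.005, 0.005, 0.005, 0.005, 0.005, 0.005, 0.005, 0.005, 0.005, 0.005, 0.005, 0.005]

```text
clock: 9.0
ee_pos: [553.5, 23.3, 55.3]
eef_rot: [-0.614, 0.789, -0.0, 0.0]
contact_force: [-0.1, -0.6, -0.7]
opening: 15.4
```

```bash
python3 fr.py 5
```

```text
F [ 0.37 -0.17 -0.32] sd [0.43 0.59 0.3 ] M [-0.032 -0.011  0.03 ]
pos [553.5   23.26  55.31] block [ -8.82 -16.34] Fblock [ 0.4  -0.09] open 14.9 t 9.2
```

Call:
carry_out:
  delta_pos:
    - [0.0004, -0.0001, 0]
    - [0.0008, -0.0002, 0]
    - [0.0012, -0.0002, 0]
    - [0.0016, -0.0003, 0]
    - [0.002, -0.0004, 0]
    - [0.002, -0.0004, 0]
  delta_rot:
    - [0, 0, 0]
    - [0, 0, 0]
    - [0, 0, 0]
    - [0, 0, 0]
    - [0, 0, 0]
    - [0, 0, 0]
  claw: [0.005, 0.005, 0.005, 0.005, 0.005, 0.005]

```text
clock: 9.95
ee_pos: [555.5, 22.8, 55.3]
eef_rot: [-0.614, 0.789, -0.0, 0.0]
contact_force: [-0.4, 0.2, 0.4]
opening: 15.3
```

```bash
python3 fr.py 5
```

```text
F [-0.21  0.05 -0.17] sd [0.45 0.35 0.5 ] M [ 0.019  0.056 -0.009]
pos [555.45  22.87  55.28] block [ -6.85 -16.33] Fblock [-0.22  0.  ] open 15.0 t 10.15
```

Call:
carry_out:
  delta_pos:
    - [0.0003, -0.0001, 0]
    - [0.0006, -0.0001, 0]
    - [0.0006, -0.0001, 0]
  delta_rot:
    - [0, 0, 0]
    - [0, 0, 0]
    - [0, 0, 0]
  claw: [0.005, 0.005, 0.005]

```text
clock: 10.52
ee_pos: [556.1, 22.8, 55.3]
eef_rot: [-0.614, 0.789, -0.0, 0.0]
contact_force: [-1.0, 0.1, -0.7]
opening: 15.0
```

```bash
python3 fr.py 5
```

```text
F [-0.83  0.03 -0.41] sd [0.5  0.87 0.58] M [-0.002  0.031 -0.018]
pos [556.04  22.77  55.29] block [ -6.25 -16.32] Fblock [-0.82 -0.14] open 14.9 t 10.725
```

Call:
carry_out:
  delta_pos:
    - [0.0003, -0.0001, 0]
    - [0.0006, -0.0001, 0]
    - [0.0006, -0.0001, 0]
  delta_rot:
    - [0, 0, 0]
    - [0, 0, 0]
    - [0, 0, 0]
  claw: [0.005, 0.005, 0.005]

```text
clock: 11.1
ee_pos: [556.6, 22.7, 55.3]
eef_rot: [-0.614, 0.789, 0.0, -0.0]
contact_force: [-0.1, 0.3, -0.7]
opening: 15.1
```

```bash
python3 fr.py 5; python3 - <<'E'
from h import *
s=snap('wrist'); im=cv2.resize(s['img'][55:260,100:370],None,fx=2.9,fy=2.9,interpolation=cv2.INTER_CUBIC); cv2.imwrite('pics/railA.png',im[:,:,::-1])
E
```

```text
F [-0.18  0.14 -0.19] sd [0.16 0.53 0.39] M [0.004 0.144 0.004]
pos [556.58  22.68  55.27] block [ -5.69 -16.3 ] Fblock [-0.21  0.11] open 14.8 t 11.3
```

View pics/railA.png

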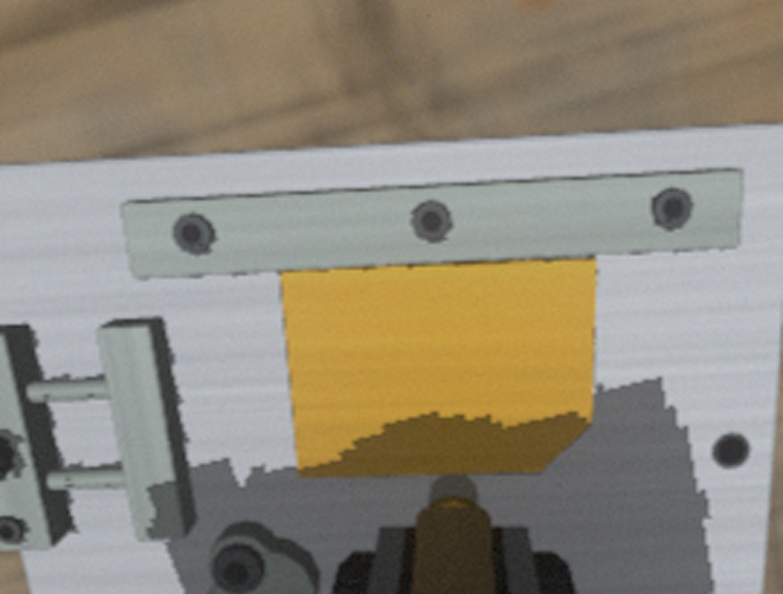

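The blank is nearly square and at the rail. I'll push a touch further.

Call:
carry_out:
  delta_pos:
    - [0.0003, -0.0001, 0]
    - [0.0006, -0.0001, 0]
    - [0.0006, -0.0001, 0]
  delta_rot:
    - [0, 0, 0]
    - [0, 0, 0]
    - [0, 0, 0]
  claw: [0.005, 0.005, 0.005]

```text
clock: 11.72
ee_pos: [557.3, 22.6, 55.3]
eef_rot: [-0.614, 0.789, -0.0, 0.0]
contact_force: [-0.7, -0.2, -1.0]
opening: 14.7
```

```bash
python3 fr.py 5
```

```text
F [-0.77  0.07 -1.03] sd [0.41 0.22 0.37] M [ 0.008  0.129 -0.   ]
pos [557.26  22.58  55.3 ] block [ -5.01 -16.27] Fblock [-0.77 -0.09] open 15.2 t 11.925
```

Call:
carry_out:
  delta_pos:
    - [0.0003, -0.0001, 0]
    - [0.0006, -0.0001, 0]
    - [0.0006, -0.0001, 0]
  delta_rot:
    - [0, 0, 0]
    - [0, 0, 0]
    - [0, 0, 0]
  claw: [0.005, 0.005, 0.005]

```text
clock: 12.3
ee_pos: [557.6, 22.5, 55.2]
eef_rot: [-0.614, 0.789, 0.0, -0.0]
contact_force: [-1.4, 0.0, 0.2]
opening: 14.5
```

```bash
python3 fr.py 5
```

```text
F [-1.81  0.45  0.22] sd [0.38 0.39 0.21] M [0.037 0.437 0.008]
pos [557.65  22.49  55.23] block [ -4.6  -16.28] Fblock [-1.86  0.09] open 14.6 t 12.5
```

```bash
python3 - <<'E'
from h import *
s=load('wrist');B=np.load('B.npy');c,q=np.cos(B[2]),np.sin(B[2]); Rb=np.array([[c,-q],[q,c]])
f=lambda uv,z:((p2w(s,np.array(uv)/2.9+[100,55],z)[:,:2]-B[:2])@Rb).round(1).tolist()
print('FL FR clipR clipN NL',f([(282,271),(596,260),(593,422),(546,471),(298,477)],20))
print('bar far/near',f([(163,318),(188,535)],25),'rail ends',f([(143,277),(740,247)],25))
print('cam axis',f([(238,566)],27))
E
```

```text
FL FR clipR clipN NL [[50.1, 19.0], [48.9, -50.0], [11.4, -49.4], [-0.4, -38.3], [1.1, 20.9]]
bar far/near [[41.9, 45.0], [-10.4, 47.5]] rail ends [[51.0, 47.8], [50.8, -79.6]]
cam axis [[-18.1, 36.1]]
```

Call:
carry_out:
  delta_pos:
    - [-0.003, 0.0006, 0]
    - [-0.0098, 0.002, 0]
    - [-0.0159, -0.0412, 0]
    - [-0.0159, -0.0412, 0]
    - [-0.0126, -0.0419, 0]
    - [-0.0072, -0.0382, 0]
    - [-0.0037, -0.0359, 0]
    - [-0.0037, -0.0359, 0]
    - [-0.0037, -0.0359, 0]
  delta_rot:
    - [0, 0, 0]
    - [0, 0, 0]
    - [0, 0, 0]
    - [0, 0, 0]
    - [0, 0, 0]
    - [0, 0, 0]
    - [0, 0, 0]
    - [0, 0, 0]
    - [0, 0, 0]
  claw: [0.005, 0.005, 0.005, 0.005, 0.005, 0.005, 0.005, 0.005, 0.005]

```text
clock: 13.62
ee_pos: [554.0, -13.2, 55.2]
eef_rot: [-0.614, 0.789, 0.0, -0.0]
contact_force: [0.8, 0.5, -0.7]
opening: 14.6
```

```bash
python3 fr.py 4
```

```text
F [ 0.3   0.05 -0.51] sd [0.29 0.3  0.35] M [-0.006  0.009  0.017]
pos [554.01 -13.35  55.23] block [ -1.17 -52.14] Fblock [0.28 0.11] open 14.9 t 13.775
```

Call:
carry_out:
  delta_pos:
    - [0.0008, 0.0006, 0]
    - [0.0017, 0.0011, 0]
    - [0.0025, 0.0017, 0]
    - [0.0033, 0.0022, 0]
    - [0.0037, 0.0025, 0]
    - [0.0042, 0.0028, 0]
    - [0.0042, 0.0028, 0]
  delta_rot:
    - [0, 0, 0]
    - [0, 0, 0]
    - [0, 0, 0]
    - [0, 0, 0]
    - [0, 0, 0]
    - [0, 0, 0]
    - [0, 0, 0]
  claw: [0.005, 0.005, 0.005, 0.005, 0.005, 0.005, 0.005]

```text
clock: 14.65
ee_pos: [558.3, -10.6, 55.3]
eef_rot: [-0.614, 0.789, 0.0, -0.0]
contact_force: [-0.9, -0.5, -0.2]
opening: 15.2
```

```bash
python3 fr.py 5
```

```text
F [-0.22 -0.08 -0.7 ] sd [0.56 0.63 0.34] M [-0.001  0.005  0.002]
pos [558.31 -10.63  55.28] block [  2.51 -48.63] Fblock [-0.2  -0.12] open 14.8 t 14.85
```

Call:
carry_out:
  delta_pos:
    - [0.0003, 0.0002, 0]
    - [0.0005, 0.0004, 0]
    - [0.0008, 0.0005, 0]
    - [0.0008, 0.0005, 0]
  delta_rot:
    - [0, 0, 0]
    - [0, 0, 0]
    - [0, 0, 0]
    - [0, 0, 0]
  claw: [0.005, 0.005, 0.005, 0.005]

```text
clock: 15.35
ee_pos: [559.0, -10.1, 55.2]
eef_rot: [-0.614, 0.789, 0.0, -0.0]
contact_force: [-0.3, -1.5, 0.2]
opening: 15.1
```

```bash
cat > m.py <<'E'
from h import *
M=[];P=[]
for i in range(3):
    st=robot.state(); M.append(st['torque']); P.append(st['ee_pos'])
    if i<2: snapshot('wrist')
M=np.array(M);m=M.mean(0); B=np.load('B.npy');c,q=np.cos(B[2]),np.sin(B[2]); Rb=np.array([[c,-q],[q,c]])
f=np.array([-m[1],m[0]])/0.238; print('Fm block (on tool)',(f@Rb).round(2),'|F|',np.hypot(*f).round(2),'sdM',M.std(0).round(3),'pos',((np.mean(P,0)[:2]-B[:2])@Rb).round(2),'z',P[-1][2].round(2),'Fz',st['contact_force'][2].round(1),'t',st['clock'])
E
python3 m.py
```

```text
Fm block (on tool) [-0.9  -0.67] |F| 1.12 sdM [0.013 0.019 0.036] pos [  3.07 -48.02] z 55.22 Fz -0.8 t 15.45
```

Call:
carry_out:
  delta_pos:
    - [0.0002, 0.001, 0]
    - [0.0005, 0.0025, 0]
    - [0.0008, 0.004, 0]
    - [0.0011, 0.0055, 0]
    - [0.0014, 0.007, 0]
    - [0.0017, 0.0085, 0]
    - [0.002, 0.01, 0]
    - [0.0023, 0.0115, 0]
    - [0.0026, 0.013, 0]
    - [0.0029, 0.0145, 0]
    - [0.0032, 0.016, 0]
    - [0.0032, 0.016, 0]
  delta_rot:
    - [0, 0, 0]
    - [0, 0, 0]
    - [0, 0, 0]
    - [0, 0, 0]
    - [0, 0, 0]
    - [0, 0, 0]
    - [0, 0, 0]
    - [0, 0, 0]
    - [0, 0, 0]
    - [0, 0, 0]
    - [0, 0, 0]
    - [0, 0, 0]
  claw: [0.005, 0.005, 0.005, 0.005, 0.005, 0.005, 0.005, 0.005, 0.005, 0.005, 0.005, 0.005]

```text
clock: 16.95
ee_pos: [562.5, 6.0, 55.4]
eef_rot: [-0.614, 0.789, -0.0, 0.0]
contact_force: [-1.0, -0.4, -1.2]
opening: 14.6
```

```bash
python3 m.py
```

```text
Fm block (on tool) [-0.61 -0.26] |F| 0.66 sdM [0.022 0.012 0.035] pos [  3.38 -31.57] z 55.36 Fz -1.0 t 17.05
```

Call:
carry_out:
  delta_pos:
    - [0.0002, 0.001, 0]
    - [0.0004, 0.002, 0]
    - [0.0006, 0.003, 0]
    - [0.0008, 0.004, 0]
    - [0.001, 0.005, 0]
    - [0.0012, 0.006, 0]
    - [0.0013, 0.0065, 0]
    - [0.0014, 0.007, 0]
    - [0.0014, 0.007, 0]
  delta_rot:
    - [0, 0, 0]
    - [0, 0, 0]
    - [0, 0, 0]
    - [0, 0, 0]
    - [0, 0, 0]
    - [0, 0, 0]
    - [0, 0, 0]
    - [0, 0, 0]
    - [0, 0, 0]
  claw: [0.005, 0.005, 0.005, 0.005, 0.005, 0.005, 0.005, 0.005, 0.005]

```text
clock: 18.18
ee_pos: [563.7, 12.9, 55.3]
eef_rot: [-0.614, 0.789, 0.0, 0.0]
contact_force: [-0.3, 0.6, 0.0]
opening: 15.2
```

```bash
python3 m.py
```

```text
Fm block (on tool) [-0.4  -0.02] |F| 0.4 sdM [0.015 0.032 0.052] pos [  3.23 -24.49] z 55.29 Fz -0.8 t 18.275
```

Call:
carry_out:
  delta_pos:
    - [0.0001, 0.0004, 0]
    - [0.0002, 0.0008, 0]
    - [0.0002, 0.0012, 0]
    - [0.0002, 0.0012, 0]
  delta_rot:
    - [0, 0, 0]
    - [0, 0, 0]
    - [0, 0, 0]
    - [0, 0, 0]
  claw: [0.005, 0.005, 0.005, 0.005]

```text
clock: 18.77
ee_pos: [564.0, 14.1, 55.3]
eef_rot: [-0.614, 0.789, -0.0, 0.0]
contact_force: [-0.9, -0.6, -0.1]
opening: 14.8
```

```bash
python3 m.py
```

```text
Fm block (on tool) [-0.33 -0.25] |F| 0.41 sdM [0.036 0.009 0.048] pos [  3.2  -23.27] z 55.29 Fz -0.7 t 18.875
```

Call:
carry_out:
  delta_pos:
    - [0.0002, 0.0004, 0]
    - [0.0004, 0.0007, 0]
    - [0.0005, 0.001, 0]
    - [0.0005, 0.001, 0]
  delta_rot:
    - [0, 0, 0]
    - [0, 0, 0]
    - [0, 0, 0]
    - [0, 0, 0]
  claw: [0.005, 0.005, 0.005, 0.005]

```text
clock: 19.38
ee_pos: [564.3, 15.1, 55.2]
eef_rot: [-0.614, 0.789, 0.0, -0.0]
contact_force: [-0.7, -0.0, -0.3]
opening: 14.7
```

```bash
python3 m.py
```

```text
Fm block (on tool) [-1.23 -0.59] |F| 1.36 sdM [0.006 0.043 0.004] pos [  3.38 -22.24] z 55.23 Fz 0.3 t 19.475
```

Call:
carry_out:
  delta_pos:
    - [0.0002, 0.0002, 0]
    - [0.0004, 0.0004, 0]
    - [0.0004, 0.0004, 0]
  delta_rot:
    - [0, 0, 0]
    - [0, 0, 0]
    - [0, 0, 0]
  claw: [0.005, 0.005, 0.005]

```text
clock: 19.85
ee_pos: [564.9, 15.5, 55.3]
eef_rot: [-0.614, 0.789, -0.0, 0.0]
contact_force: [-1.2, -0.2, -1.0]
opening: 14.6
```

```bash
python3 m.py
```

```text
Fm block (on tool) [-1.04 -0.61] |F| 1.21 sdM [0.023 0.02  0.024] pos [  3.83 -21.73] z 55.29 Fz -0.1 t 19.95
```

Call:
carry_out:
  delta_pos:
    - [0.0002, 0.0003, 0]
    - [0.0004, 0.0006, 0]
    - [0.0004, 0.0006, 0]
  delta_rot:
    - [0, 0, 0]
    - [0, 0, 0]
    - [0, 0, 0]
  claw: [0.005, 0.005, 0.005]

```text
clock: 20.32
ee_pos: [565.1, 16.0, 55.3]
eef_rot: [-0.614, 0.789, 0.0, -0.0]
contact_force: [-1.5, -1.3, -0.1]
opening: 14.8
```

```bash
python3 m.py
```

```text
Fm block (on tool) [-1.63 -1.69] |F| 2.35 sdM [0.03  0.025 0.026] pos [  3.98 -21.18] z 55.25 Fz 0.1 t 20.425
```

Call:
carry_out:
  delta_pos:
    - [0.0002, 0.0003, 0]
    - [0.0004, 0.0006, 0]
    - [0.0004, 0.0006, 0]
  delta_rot:
    - [0, 0, 0]
    - [0, 0, 0]
    - [0, 0, 0]
  claw: [0.005, 0.005, 0.005]

```text
clock: 20.8
ee_pos: [565.2, 16.5, 55.2]
eef_rot: [-0.614, 0.789, 0.0, -0.001]
contact_force: [-4.1, -3.8, 0.5]
opening: 14.9
```

```bash
python3 m.py
```

```text
Fm block (on tool) [-3.06 -4.  ] |F| 5.04 sdM [0.044 0.026 0.038] pos [  3.98 -20.72] z 55.15 Fz 0.5 t 20.9
```

Both components now read over 3 N, with a total of 5.0 N on the clip. I'll hold there to complete step 1.

Call:
carry_out:
  delta_pos:
    - [0.0001, 0, 0]
    - [0.0001, 0, 0]
    - [0.0001, 0, 0]
    - [0.0001, 0, 0]
    - [0.0001, 0, 0]
    - [0.0001, 0, 0]
  delta_rot:
    - [0, 0, 0]
    - [0, 0, 0]
    - [0, 0, 0]
    - [0, 0, 0]
    - [0, 0, 0]
    - [0, 0, 0]
  claw: [0.005, 0.005, 0.005, 0.005, 0.005, 0.005]

```text
clock: 21.65
ee_pos: [565.2, 16.4, 55.2]
eef_rot: [-0.614, 0.789, 0.0, -0.001]
contact_force: [-5.1, -4.0, 1.1]
opening: 14.9
```

```bash
python3 m.py; python3 - <<'E'
from h import *
s=snap('wrist'); im=cv2.resize(s['img'][45:250,60:370],None,fx=2.5,fy=2.5,interpolation=cv2.INTER_CUBIC); cv2.imwrite('pics/seat.png',im[:,:,::-1])
E
```

```text
Fm block (on tool) [-3.2  -4.05] |F| 5.16 sdM [0.041 0.025 0.01 ] pos [  4.03 -20.74] z 55.15 Fz 0.5 t 21.75
```

View pics/seat.png

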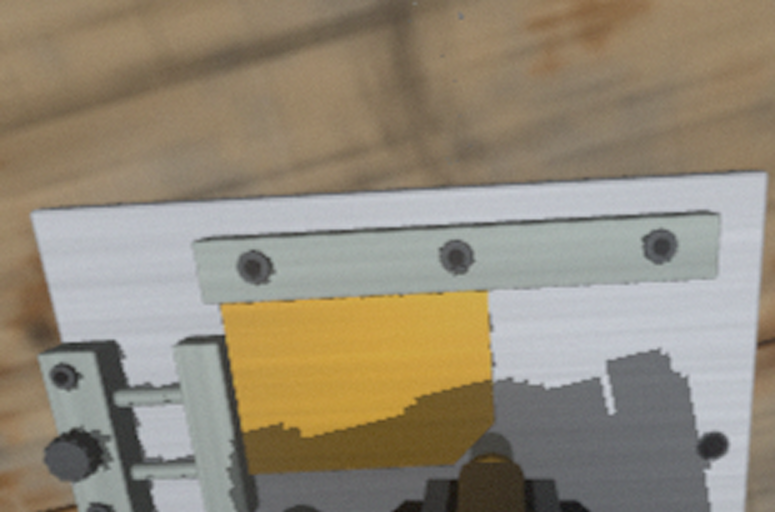

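The seat looks right: the blank is flush on the rail and the stop bar, with the stick square on the clip. Next I'll back off along the diagonal and plan the lever arc.

Call:
carry_out:
  delta_pos:
    - [-0.0008, -0.0006, 0]
    - [-0.0025, -0.0017, 0]
    - [-0.0083, -0.0055, 0]
    - [-0.0083, -0.0055, 0.03]
    - [-0.0083, -0.0055, 0.03]
  delta_rot:
    - [0, 0, 0]
    - [0, 0, 0]
    - [0, 0, 0]
    - [0, 0, 0]
    - [0, 0, 0]
  claw: [0.005, 0.005, 0.005, 0.005, 0.005]

```text
clock: 22.42
ee_pos: [558.5, 11.0, 87.0]
eef_rot: [-0.614, 0.789, -0.001, 0.002]
contact_force: [-0.1, -0.4, 0.3]
opening: 14.8
```

```bash
python3 m.py; python3 - <<'E'
import numpy as np
B=np.load('B.npy');c,q=np.cos(B[2]),np.sin(B[2]); Rb=np.array([[c,-q],[q,c]])
cmd=np.array([565.72-8.3,16.67-5.5]); ax=np.array([-18.5,36.])
W=lambda ph,r=55:(ax+r*np.array([np.cos(np.radians(ph)),np.sin(np.radians(ph))]))@Rb.T+B[:2]
p=W(134); print('to start',(p-cmd).round(1))
for i,ph in enumerate(list(range(140,236,5))+list(range(236,275,1))): print(ph,(W(ph)-p).round(1).tolist(),end='; ')
E
```

```text
Fm block (on tool) [-0.05  0.09] |F| 0.1 sdM [0.005 0.031 0.018] pos [ -2.16 -27.47] z 85.07 Fz -0.5 t 22.525
to start [-32.9 111.6]
140 [-4.7, -3.4]; 145 [-8.3, -6.5]; 150 [-11.6, -10.0]; 155 [-14.6, -13.7]; 160 [-17.3, -17.7]; 165 [-19.6, -21.9]; 170 [-21.5, -26.3]; 175 [-23.1, -30.9]; 180 [-24.2, -35.5]; 185 [-24.9, -40.3]; 190 [-25.3, -45.0]; 195 [-25.2, -49.8]; 200 [-24.6, -54.6]; 205 [-23.7, -59.3]; 210 [-22.4, -63.9]; 215 [-20.6, -68.4]; 220 [-18.5, -72.7]; 225 [-16.0, -76.8]; 230 [-13.2, -80.7]; 235 [-10.0, -84.3]; 236 [-9.4, -85.0]; 237 [-8.7, -85.6]; 238 [-8.0, -86.3]; 239 [-7.3, -87.0]; 240 [-6.6, -87.6]; 241 [-5.8, -88.2]; 242 [-5.1, -88.8]; 243 [-4.3, -89.4]; 244 [-3.6, -90.0]; 245 [-2.8, -90.6]; 246 [-2.0, -91.2]; 247 [-1.3, -91.7]; 248 [-0.5, -92.3]; 249 [0.4, -92.8]; 250 [1.2, -93.3]; 251 [2.0, -93.8]; 252 [2.8, -94.2]; 253 [3.7, -94.7]; 254 [4.5, -95.2]; 255 [5.4, -95.6]; 256 [6.2, -96.0]; 257 [7.1, -96.4]; 258 [8.0, -96.8]; 259 [8.9, -97.2]; 260 [9.8, -97.5]; 261 [10.7, -97.9]; 262 [11.6, -98.2]; 263 [12.5, -98.5]; 264 [13.4, -98.8]; 265 [14.3, -99.1]; 266 [15.2, -99.3]; 267 [16.2, -99.6]; 268 [17.1, -99.8]; 269 [18.0, -100.0]; 270 [19.0, -100.2]; 271 [19.9, -100.4]; 272 [20.9, -100.6]; 273 [21.8, -100.7]; 274 [22.8, -100.8];
```

Call:
carry_out:
  delta_pos:
    - [-0.0329, 0.1116, 0]
    - [-0.0329, 0.1116, 0]
    - [-0.0329, 0.1116, 0]
    - [-0.0329, 0.1116, 0]
    - [-0.0329, 0.1116, -0.015]
    - [-0.0329, 0.1116, -0.03]
    - [-0.0329, 0.1116, -0.03]
    - [-0.0329, 0.1116, -0.03]
  delta_rot:
    - [0, 0, 0]
    - [0, 0, 0]
    - [0, 0, 0]
    - [0, 0, 0]
    - [0, 0, 0]
    - [0, 0, 0]
    - [0, 0, 0]
    - [0, 0, 0]
  claw: [0.005, 0.005, 0.005, 0.005, 0.005, 0.005, 0.005, 0.005]

```text
clock: 23.52
ee_pos: [524.2, 122.3, 54.4]
eef_rot: [-0.614, 0.789, 0.0, -0.001]
contact_force: [-0.0, -0.4, -0.2]
opening: 14.8
```

```bash
python3 m.py
```

```text
Fm block (on tool) [ 0.05 -0.04] |F| 0.06 sdM [0.014 0.014 0.03 ] pos [-56.89  75.19] z 54.86 Fz -1.0 t 23.625
```

Call:
carry_out:
  delta_pos:
    - [-0.0025, -0.0018, 0]
    - [-0.0047, -0.0034, 0]
    - [-0.0083, -0.0065, 0]
    - [-0.0116, -0.01, 0]
    - [-0.0146, -0.0137, 0]
    - [-0.0173, -0.0177, 0]
    - [-0.0173, -0.0177, 0]
  delta_rot:
    - [0, 0, 0]
    - [0, 0, 0]
    - [0, 0, 0]
    - [0, 0, 0]
    - [0, 0, 0]
    - [0, 0, 0]
    - [0, 0, 0]
  claw: [0.005, 0.005, 0.005, 0.005, 0.005, 0.005, 0.005]

```text
clock: 24.5
ee_pos: [506.8, 104.7, 55.2]
eef_rot: [-0.614, 0.789, 0.0, -0.0]
contact_force: [-0.2, -0.5, -0.2]
opening: 14.6
```

```bash
python3 m.py; python3 - <<'E'
from h import *
s=snap('wrist'); im=cv2.resize(s['img'],(800,600),interpolation=cv2.INTER_CUBIC); cv2.imwrite('pics/lever.png',im[:,:,::-1])
E
```

```text
Fm block (on tool) [0.02 0.05] |F| 0.06 sdM [0.026 0.01  0.031] pos [-70.48  54.52] z 55.2 Fz -0.4 t 24.6
```

View pics/lever.png

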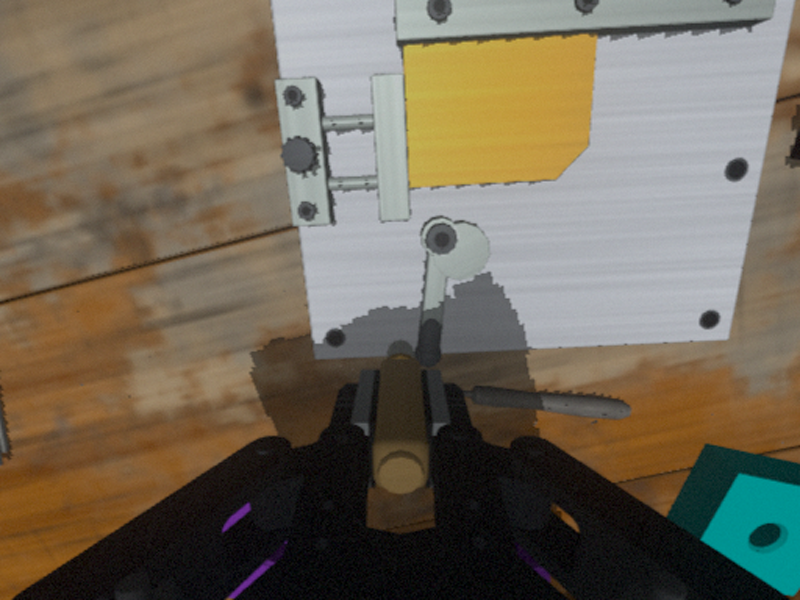

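The lever has swung freely to point roughly along -x, with its end at (428,350) and the stick foot at (400,350). The blank is still flush. I'll go on more slowly.

Call:
carry_out:
  delta_pos:
    - [-0.0012, -0.0021, 0]
    - [-0.0023, -0.0042, 0]
    - [-0.0033, -0.0064, 0]
    - [-0.0042, -0.0086, 0]
    - [-0.0051, -0.0109, 0]
    - [-0.0058, -0.0132, 0]
    - [-0.0064, -0.0155, 0]
    - [-0.0069, -0.0178, 0]
    - [-0.0073, -0.0202, 0]
    - [-0.0076, -0.0226, 0]
    - [-0.0079, -0.0249, 0]
    - [-0.008, -0.0273, 0]
  delta_rot:
    - [0, 0, 0]
    - [0, 0, 0]
    - [0, 0, 0]
    - [0, 0, 0]
    - [0, 0, 0]
    - [0, 0, 0]
    - [0, 0, 0]
    - [0, 0, 0]
    - [0, 0, 0]
    - [0, 0, 0]
    - [0, 0, 0]
    - [0, 0, 0]
  claw: [0.005, 0.005, 0.005, 0.005, 0.005, 0.005, 0.005, 0.005, 0.005, 0.005, 0.005, 0.005]

```text
clock: 26.15
ee_pos: [499.1, 77.6, 55.3]
eef_rot: [-0.614, 0.789, 0.0, -0.0]
contact_force: [0.3, 2.0, -0.5]
opening: 15.2
```

```bash
python3 m.py
```

```text
Fm block (on tool) [-0.39  1.11] |F| 1.18 sdM [0.086 0.023 0.023] pos [-72.76  26.24] z 55.27 Fz -0.1 t 26.25
```

Call:
carry_out:
  delta_pos:
    - [0.0, -0.0024, 0]
    - [0.0001, -0.0048, 0]
    - [0.0004, -0.0072, 0]
    - [0.0007, -0.0096, 0]
    - [0.0011, -0.012, 0]
    - [0.0016, -0.0143, 0]
    - [0.0022, -0.0166, 0]
    - [0.0029, -0.0189, 0]
    - [0.0038, -0.0212, 0]
    - [0.0047, -0.0234, 0]
    - [0.0057, -0.0256, 0]
    - [0.0068, -0.0277, 0]
  delta_rot:
    - [0, 0, 0]
    - [0, 0, 0]
    - [0, 0, 0]
    - [0, 0, 0]
    - [0, 0, 0]
    - [0, 0, 0]
    - [0, 0, 0]
    - [0, 0, 0]
    - [0, 0, 0]
    - [0, 0, 0]
    - [0, 0, 0]
    - [0, 0, 0]
  claw: [0.005, 0.005, 0.005, 0.005, 0.005, 0.005, 0.005, 0.005, 0.005, 0.005, 0.005, 0.005]

```text
clock: 27.75
ee_pos: [506.0, 49.9, 55.3]
eef_rot: [-0.614, 0.789, 0.0, -0.0]
contact_force: [-0.8, 1.4, -0.4]
opening: 14.8
```

```bash
python3 m.py
```

```text
Fm block (on tool) [-1.12  0.72] |F| 1.33 sdM [0.077 0.024 0.005] pos [-60.53   0.44] z 55.28 Fz -0.7 t 27.85
```

Call:
carry_out:
  delta_pos:
    - [0.001, -0.0016, 0]
    - [0.002, -0.0033, 0]
    - [0.0031, -0.0049, 0]
    - [0.0042, -0.0065, 0]
    - [0.0053, -0.008, 0]
    - [0.0066, -0.0095, 0]
    - [0.0078, -0.0109, 0]
    - [0.0091, -0.0123, 0]
    - [0.0098, -0.0129, 0]
    - [0.0105, -0.0136, 0]
    - [0.0112, -0.0143, 0]
    - [0.0119, -0.0149, 0]
  delta_rot:
    - [0, 0, 0]
    - [0, 0, 0]
    - [0, 0, 0]
    - [0, 0, 0]
    - [0, 0, 0]
    - [0, 0, 0]
    - [0, 0, 0]
    - [0, 0, 0]
    - [0, 0, 0]
    - [0, 0, 0]
    - [0, 0, 0]
    - [0, 0, 0]
  claw: [0.005, 0.005, 0.005, 0.005, 0.005, 0.005, 0.005, 0.005, 0.005, 0.005, 0.005, 0.005]

```text
clock: 29.35
ee_pos: [518.0, 35.1, 55.3]
eef_rot: [-0.614, 0.789, 0.0, -0.0]
contact_force: [-1.2, 2.4, 0.2]
opening: 15.1
```

```bash
python3 m.py
```

```text
Fm block (on tool) [-1.4   0.73] |F| 1.58 sdM [0.054 0.029 0.052] pos [-45.96 -11.66] z 55.31 Fz -1.5 t 29.45
```

Call:
carry_out:
  delta_pos:
    - [0.0008, -0.0006, 0]
    - [0.0015, -0.0012, 0]
    - [0.0023, -0.0018, 0]
    - [0.003, -0.0024, 0]
    - [0.003, -0.0024, 0]
  delta_rot:
    - [0, 0, 0]
    - [0, 0, 0]
    - [0, 0, 0]
    - [0, 0, 0]
    - [0, 0, 0]
  claw: [0.005, 0.005, 0.005, 0.005, 0.005]

```text
clock: 30.08
ee_pos: [521.0, 32.7, 55.3]
eef_rot: [-0.614, 0.789, -0.0, 0.0]
contact_force: [-1.4, 0.9, -0.8]
opening: 15.0
```

```bash
python3 m.py
```

```text
Fm block (on tool) [-1.12  0.24] |F| 1.15 sdM [0.051 0.018 0.043] pos [-42.57 -13.43] z 55.3 Fz -1.2 t 30.175
```

Call:
carry_out:
  delta_pos:
    - [0.0008, -0.0006, 0]
    - [0.0016, -0.0012, 0]
    - [0.0023, -0.0017, 0]
    - [0.0023, -0.0017, 0]
  delta_rot:
    - [0, 0, 0]
    - [0, 0, 0]
    - [0, 0, 0]
    - [0, 0, 0]
  claw: [0.005, 0.005, 0.005, 0.005]

```text
clock: 30.68
ee_pos: [523.3, 31.0, 55.3]
eef_rot: [-0.614, 0.789, -0.0, 0.0]
contact_force: [-2.0, 0.5, -0.4]
opening: 15.0
```

```bash
python3 m.py
```

```text
Fm block (on tool) [-1.28  0.25] |F| 1.3 sdM [0.037 0.016 0.007] pos [-39.97 -14.64] z 55.3 Fz -0.8 t 30.775
```

Call:
carry_out:
  delta_pos:
    - [0.0008, -0.0005, 0]
    - [0.0016, -0.001, 0]
    - [0.0016, -0.001, 0]
  delta_rot:
    - [0, 0, 0]
    - [0, 0, 0]
    - [0, 0, 0]
  claw: [0.005, 0.005, 0.005]

```text
clock: 31.15
ee_pos: [524.9, 30.1, 55.3]
eef_rot: [-0.614, 0.789, 0.0, -0.0]
contact_force: [-0.5, 1.4, -1.4]
opening: 15.0
```

```bash
python3 m.py
```

```text
Fm block (on tool) [-1.36  0.53] |F| 1.46 sdM [0.028 0.037 0.021] pos [-38.25 -15.28] z 55.29 Fz -1.1 t 31.25
```

Call:
carry_out:
  delta_pos:
    - [0.0008, -0.0005, 0]
    - [0.0016, -0.001, 0]
    - [0.0016, -0.001, 0]
  delta_rot:
    - [0, 0, 0]
    - [0, 0, 0]
    - [0, 0, 0]
  claw: [0.005, 0.005, 0.005]

```text
clock: 31.62
ee_pos: [526.3, 29.0, 55.2]
eef_rot: [-0.614, 0.789, 0.0, -0.0]
contact_force: [-2.4, -0.3, -0.9]
opening: 14.7
```

```bash
python3 m.py
```

```text
Fm block (on tool) [-2.29  0.54] |F| 2.35 sdM [0.025 0.017 0.03 ] pos [-36.6  -15.96] z 55.24 Fz -1.0 t 31.725
```

Call:
carry_out:
  delta_pos:
    - [0.0008, -0.0004, 0]
    - [0.0016, -0.0008, 0]
    - [0.0016, -0.0008, 0]
  delta_rot:
    - [0, 0, 0]
    - [0, 0, 0]
    - [0, 0, 0]
  claw: [0.005, 0.005, 0.005]

```text
clock: 32.1
ee_pos: [527.9, 28.3, 55.2]
eef_rot: [-0.614, 0.789, 0.0, -0.0]
contact_force: [-3.7, 1.6, -0.8]
opening: 14.9
```

```bash
python3 m.py
```

```text
Fm block (on tool) [-3.28  0.59] |F| 3.33 sdM [0.034 0.024 0.027] pos [-34.87 -16.45] z 55.24 Fz -0.5 t 32.2
```

Call:
carry_out:
  delta_pos:
    - [0.0005, -0.0002, 0]
    - [0.0009, -0.0004, 0]
    - [0.0009, -0.0004, 0]
  delta_rot:
    - [0, 0, 0]
    - [0, 0, 0]
    - [0, 0, 0]
  claw: [0.005, 0.005, 0.005]

```text
clock: 32.58
ee_pos: [528.8, 27.9, 55.2]
eef_rot: [-0.614, 0.789, 0.0, -0.0]
contact_force: [-3.9, 1.6, 0.5]
opening: 15.0
```

```bash
python3 m.py
```

```text
Fm block (on tool) [-4.06  0.58] |F| 4.1 sdM [0.02  0.014 0.027] pos [-33.93 -16.63] z 55.24 Fz -0.1 t 32.675
```

Call:
carry_out:
  delta_pos:
    - [0.0005, -0.0002, 0]
    - [0.0009, -0.0004, 0]
    - [0.0009, -0.0004, 0]
  delta_rot:
    - [0, 0, 0]
    - [0, 0, 0]
    - [0, 0, 0]
  claw: [0.005, 0.005, 0.005]

```text
clock: 33.05
ee_pos: [529.6, 27.6, 55.2]
eef_rot: [-0.614, 0.789, 0.0, -0.0]
contact_force: [-4.7, 2.6, -0.6]
opening: 15.1
```

```bash
python3 m.py
```

```text
Fm block (on tool) [-4.66  1.12] |F| 4.79 sdM [0.036 0.032 0.039] pos [-33.14 -16.81] z 55.21 Fz 0.5 t 33.15
```

Call:
carry_out:
  delta_pos:
    - [0.0004, -0.0002, 0]
    - [0.0004, -0.0002, 0]
    - [0.0004, -0.0002, 0]
  delta_rot:
    - [0, 0, 0]
    - [0, 0, 0]
    - [0, 0, 0]
  claw: [0.005, 0.005, 0.005]

```text
clock: 33.52
ee_pos: [529.9, 27.4, 55.2]
eef_rot: [-0.614, 0.789, 0.0, -0.0]
contact_force: [-5.8, 3.2, 0.7]
opening: 14.9
```

```bash
python3 m.py
```

```text
Fm block (on tool) [-4.77  1.22] |F| 4.93 sdM [0.024 0.026 0.031] pos [-32.72 -16.89] z 55.21 Fz -0.0 t 33.625
```

Call:
carry_out:
  delta_pos:
    - [-0.001, 0.0002, 0]
    - [-0.004, 0.0008, 0]
    - [-0.0098, 0.002, 0]
    - [-0.0098, 0.002, 0.035]
    - [-0.0098, 0.002, 0.06]
    - [-0.0098, 0.002, 0.06]
    - [-0.0098, 0.002, 0.06]
  delta_rot:
    - [0, 0, 0]
    - [0, 0, 0]
    - [0, 0, 0]
    - [0, 0, 0]
    - [0, 0, 0]
    - [0, 0, 0]
    - [0, 0, 0]
  claw: [0.005, 0.005, 0.005, 0.005, 0.005, 0.005, 0.005]

```text
clock: 34.5
ee_pos: [520.0, 29.3, 114.6]
eef_rot: [-0.614, 0.789, 0.0, -0.0]
contact_force: [-0.8, -0.1, -1.6]
opening: 15.2
```

```bash
python3 m.py; python3 - <<'E'
from h import *
s=snap('wrist'); np.savez('held.npz',**s); im=cv2.resize(s['img'],(800,600),interpolation=cv2.INTER_CUBIC); cv2.imwrite('pics/held.png',im[:,:,::-1])
E
```

```text
Fm block (on tool) [ 0.01 -0.08] |F| 0.08 sdM [0.017 0.015 0.008] pos [-42.93 -17.01] z 114.3 Fz -0.1 t 34.6
```

View pics/held.png

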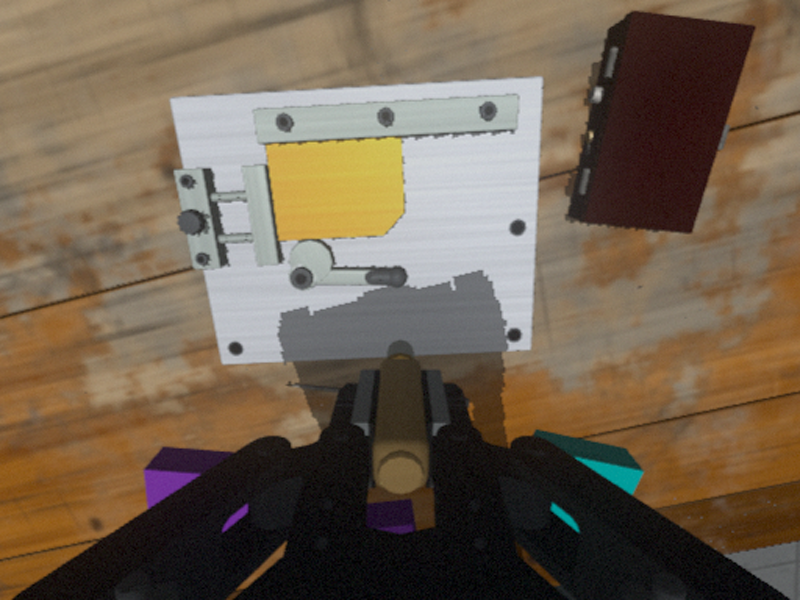

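The cam now bears on the blank's near edge, with the lever pointing to -y and its end at (400,277), and the blank is flush in the corner. Next I'll take the stick back to the stand.

Call:
carry_out:
  delta_pos:
    - [-0.0477, -0.3099, 0]
    - [-0.0477, -0.3099, 0]
    - [-0.0477, -0.3099, 0]
    - [-0.0477, -0.3099, 0]
    - [-0.0477, -0.3099, 0]
    - [-0.0477, -0.3099, 0]
    - [-0.0477, -0.3099, 0]
    - [-0.0477, -0.3099, 0]
    - [-0.0477, -0.3099, -0.025]
    - [-0.0477, -0.3099, -0.04]
    - [-0.0477, -0.3099, -0.04]
    - [-0.0477, -0.3099, -0.04]
  delta_rot:
    - [0, 0, 0]
    - [0, 0, 0]
    - [0, 0, 0]
    - [0, 0, 0]
    - [0, 0, 0]
    - [0, 0, 0]
    - [0, 0, 0]
    - [0, 0, 0]
    - [0, 0, 0]
    - [0, 0, 0]
    - [0, 0, 0]
    - [0, 0, 0]
  claw: [0.005, 0.005, 0.005, 0.005, 0.005, 0.005, 0.005, 0.005, 0.005, 0.005, 0.005, 0.005]

```text
clock: 36.15
ee_pos: [473.1, -280.6, 75.8]
eef_rot: [-0.614, 0.789, -0.0, 0.0]
contact_force: [-0.4, -0.9, -0.7]
opening: 14.6
```

```bash
python3 fr.py 4
```

```text
F [ 0.14 -0.28 -0.4 ] sd [0.36 0.58 0.31] M [-0.035  0.004  0.016]
pos [ 473.1  -280.72   75.93] block [ -28.2  -330.17] Fblock [ 0.19 -0.25] open 14.8 t 36.3
```

Call:
carry_out:
  delta_pos:
    - [0, 0, -0.005]
    - [0, 0, -0.01]
    - [0, 0, -0.014]
    - [0, 0, -0.018]
    - [0, 0, -0.018]
  delta_rot:
    - [0, 0, 0]
    - [0, 0, 0]
    - [0, 0, 0]
    - [0, 0, 0]
    - [0, 0, 0]
  claw: [0.005, 0.005, 0.005, 0.005, 0.005]

```text
clock: 36.92
ee_pos: [472.5, -280.5, 56.9]
eef_rot: [-0.614, 0.789, 0.0, -0.0]
contact_force: [-0.5, -0.1, 0.6]
opening: 15.1
```

```bash
python3 fr.py 4
```

```text
F [-0.37 -0.03  0.15] sd [0.42 0.24 0.37] M [-0.002 -0.003  0.007]
pos [ 472.69 -280.61   57.19] block [ -28.62 -330.14] Fblock [-0.35 -0.1 ] open 14.7 t 37.075
```

Call:
carry_out:
  delta_pos:
    - [0, 0, -0.004]
    - [0, 0, -0.0075]
    - [0, 0, -0.008]
    - [0, 0, -0.008]
  delta_rot:
    - [0, 0, 0]
    - [0, 0, 0]
    - [0, 0, 0]
    - [0, 0, 0]
  claw: [0.005, 0.005, 0.005, 0.005]

```text
clock: 37.58
ee_pos: [472.7, -280.6, 49.2]
eef_rot: [-0.614, 0.789, 0.0, -0.0]
contact_force: [0.2, 0.6, 0.1]
opening: 14.6
```

```bash
python3 fr.py 4
```

```text
F [-0.05  0.48 -0.43] sd [0.29 0.21 0.44] M [ 0.038  0.036 -0.002]
pos [ 472.75 -280.65   49.32] block [ -28.56 -330.17] Fblock [-0.15  0.46] open 14.9 t 37.725
```

Call:
carry_out:
  delta_pos:
    - [0, 0, -0.0004]
    - [0, 0, -0.0004]
    - [0, 0, -0.0004]
    - [0, 0, -0.0004]
    - [0, 0, -0.0004]
    - [0, 0, -0.0004]
    - [0, 0, -0.0004]
    - [0, 0, -0.0004]
  delta_rot:
    - [0, 0, 0]
    - [0, 0, 0]
    - [0, 0, 0]
    - [0, 0, 0]
    - [0, 0, 0]
    - [0, 0, 0]
    - [0, 0, 0]
    - [0, 0, 0]
  claw: [0.005, 0.017, 0.02, 0.025, 0.035, 0.05, 0.06, 0.06]
  grip_force: 20

```text
clock: 38.72
ee_pos: [472.7, -280.6, 48.9]
eef_rot: [-0.614, 0.789, 0.0, -0.0]
contact_force: [0.1, 0.3, 0.8]
opening: 60.0
```

Call:
carry_out:
  delta_pos:
    - [0, 0, 0.02]
    - [0, 0, 0.06]
    - [-0.01, 0, 0.12]
    - [-0.025, 0, 0.153]
    - [-0.025, 0, 0.153]
    - [-0.025, 0, 0.153]
    - [-0.025, 0, 0.153]
  delta_rot:
    - [0, 0, 0]
    - [0, 0, 0]
    - [0, 0, 0]
    - [0, 0, 0]
    - [0, 0, 0]
    - [0, 0, 0]
    - [0, 0, 0]
  claw: [0.06, 0.06, 0.06, 0.06, 0.06, 0.06, 0.06]

```text
clock: 39.6
ee_pos: [447.5, -280.3, 200.6]
eef_rot: [-0.614, 0.789, 0.001, -0.0]
contact_force: [-0.1, 0.9, -0.2]
opening: 60.0
```

```bash
python3 fr.py 1; python3 - <<'E'
from h import *
s=snap('wrist'); a=s['img'][100:210,190:310]; t=snap('scene')
b=dict(np.load('stand.npz'))['img'][100:210,190:310]
im=np.hstack([cv2.resize(b,(390,358)),cv2.resize(a,(390,358))])
im2=cv2.resize(t['img'][150:270,160:423],(780,356))
cv2.imwrite('pics/final.png',cv2.resize(np.vstack([im,im2[:,:780]]),(654,600))[:,:,::-1])
E
```

```text
F [-0.09  0.87 -0.24] sd [0. 0. 0.] M [-0.037  0.016 -0.025]
pos [ 447.54 -280.32  200.61] block [ -53.35 -334.78] Fblock [-0.26  0.83] open 60.0 t 39.6
```

View pics/final.png

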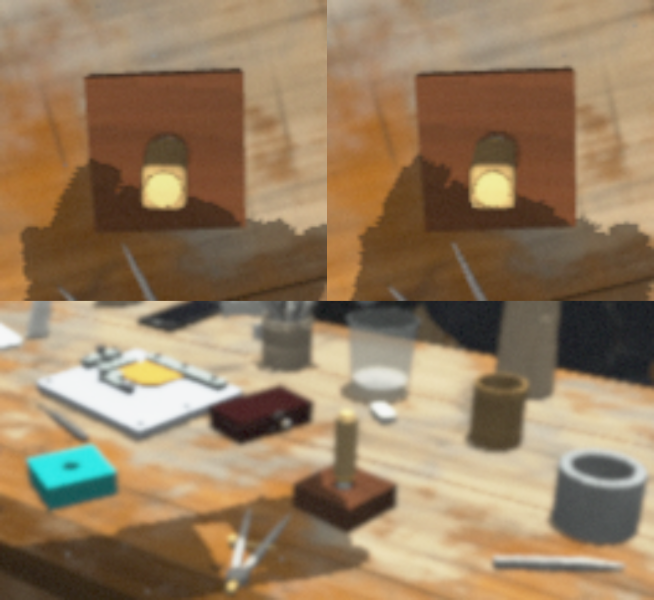

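The stick stands upright in its stand, in the same place as before (before/after crops match). The blank is still in its corner and the bystanders have not moved. I'm handing in.

```bash
python3 -c "
from plant import robot
print(robot.finish_job())"
```

```text
the job is handed in; nothing more can be done
None
```

I finished the job and handed it in at about 40 s on the robot's clock. There is no verdict from the system, so the results below are from my own readings and pictures.

- **Seating the blank:** I squared it on the rail with the stick, slid it along to the end stop, and pressed on the clipped corner. The wrist reading was about 5.1 N in total, 3.2 N towards the rail and 4.1 N towards the stop, held for about 1 s. The highest reading with the stick on the blank was about 6.5 N (a single noisy one), under the 10 N limit.
- **Cam lever:** I turned it with the stick until the push reached about 4.9 N. The first touch, at about 40 mm/s, seems to have thrown the lever a few millimetres ahead of the stick. The cam was still well clear of the blank, and I went slower after that.
- **Last checks:** The wrist picture after I took the stick off the lever showed the blank flush on the rail and the stop bar, with the cam against its near edge. The final pictures showed the stick upright in its stand where it started and the bystanders apparently unmoved.
- **Not checked directly:** I could not measure the force with which the cam holds the blank after the stick left the lever. My block position was off by about 1 mm in x, so I relied on touch for the contacts.

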